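# Set the board vice to the gauge clip

## Task

Set the opening of the board vice for the next job: lay a fingertip on the knurled adjuster wheel at the end of its screw and roll the wheel, in as many strokes as it takes, closing the gap between the jaws until the pointer on the sliding jaw stands in the notch of the gauge clip on the scale, then take the hand away. Work by touch on the wheel alone: do not grip the wheel between the fingers, do not push the jaw or the pointer, and leave the transformer, the capacitor and the small circuit board beside the vice where they are.

Things in the scene. Friction and masses are not known exactly. Their poses are not given: they have to be found in the camera images.
- board_vice: Board vice screwed to the bench: dark base rail 70 x 190 mm, 12 mm high; end plates 62 mm wide, 55 mm high; two guide rods, a fixed jaw at the +y end, a sliding jaw, jaw tops 73 mm high. Origin: on the bench under its middle; its y axis runs along the screw from the wheel to the fixed jaw, z up; its -x side, with the scale, faces the robot. End plate by the wheel: y -85 to -73 mm.
- wheel_centre (a point): Centre of the knurled metal adjuster wheel, 48 mm in diameter, 18 mm wide, on the -y end of the vice, axis along the vice's y, 35 mm above the bench, 98.5 mm from the vice's origin. The wheel's inner face is 4.5 mm clear of the end plate; the space over it and beyond its outer face is free. It turns endlessly, stays where left, and needs 1 to 3 N at the rim.
- wheel_top (a point): Highest point of the wheel's rim, in the middle of its width, fixed to the vice: 59 mm above the bench, 4 mm higher than the end plate. Driving the rim here towards the vice's +x closes the sliding jaw (moves it to the vice's +y): 3.2 mm a radian, 2 mm for 15 mm rolled at the rim. Driving it to -x opens the jaw again.
- board_vice_jaw: Sliding jaw with its pointer: upright plate 60 mm wide (along the vice's x), top 73 mm high. The origin is off the part: at the vice's origin when the jaw is shut, displaced to the vice's -y as it opens (58 mm at most). Only the wheel may move it. It starts 49 to 57 mm open and must close 9 to 28 mm to reach the mark.
- pointer_tip (a point): Lower tip of the bright steel pointer, a tapering blade 2 mm wide at its tip that hangs from the front (-x) end of the sliding jaw over the scale and moves with the jaw. Tip 20.5 mm above the bench, 35 mm to the vice's -x side.
- gauge_notch (a point): Middle of the 5 mm wide notch in the upper edge of the gauge clip, a dark steel saddle 20 mm wide (along the vice's y), 18 mm high, fixed over the front edge of the vice's base. Axes parallel to the vice's. Its place along the vice varies. The jaw is set when the pointer's tip is level with this point along the vice's y.
- transformer: Loose small mains transformer, 44 x 66 x 40 mm, in front of the vice; origin at the centre of its underside. To be left alone.
- capacitor: Loose black electrolytic capacitor, 18 mm diameter, 32 mm high, standing behind the vice; origin at the centre of its underside. To be left alone.
- adapter_board: Loose small blue circuit board, 42 x 62 x 8 mm, lying behind the vice; origin at the centre of its underside. To be left alone.
- under_lamp_arm (a point): Point on the bench right below the magnifier lamp's thin straight arm, a fixed thing to keep clear of. The arm runs level, 0.61 m above the bench, over the points (0.33, -0.25) and (1.00, 0.29) m; the lamp's round head, 0.21 m wide, is centred over (0.22, -0.40) m, 0.47 to 0.53 m above the bench. A hand that crosses from the right must pass over both, 0.7 m or higher.

How it is judged:
By the outcome, as a careful person would: the job done as asked, in the order asked, and still so for the second after the job is handed in, with the robot touching nothing.
It also fails if it takes over 70 s, if anything falls off the work surface, if the arm or the gripper's body presses on something with over 40 N, if the wrist force passes 120 N, or if a joint passes its speed limit or range.

## Robot

A 6-joint arm with a two-finger parallel gripper is mounted at the origin on a cart in front of the work surface, level with it; the furniture and walls round the work are solid. World frame = base frame: x ahead of the robot, y to its left, z up, the work surface at z = 0. Lengths are in m, angles in rad, forces in N, time in s.
With the tool pointing down it reaches from about 0.35 to 0.875 m from the base axis. Payload 15.5 kg.
Tool frame: the origin (TCP) lies at the very end of the fingers, on their centre line; the grasp point (between the pads) lies 19 mm behind it; z points along the fingers, y is the line along which they close (so a half turn about z gives the same grasp; the last joint's range is limited). The gripper opens to 85 mm and grips with 20 to 120 N. Pads are 22 mm wide; open, the fingers measure 114 mm over their backs; the gripper's body (76 mm by 85 mm) begins 54 mm behind the grasp point. The pads swing forward as they close: fully open they stand 13 mm farther back than shut.
Start: joints at [-1.206, 0.494, 1.345, -0, 1.302, -0.096], TCP at [0.277, -0.56, 0.231] pointing down, gripper open.
Joint ranges: [-2.91, 2.91], [-0.82, 2.16], [0.22, 2.67], [-1.22, 4.37], [0.12, 2.79], [-3.08, 3.08]. Speed limits (rad/s): [1.89, 1.89, 2.57, 3.01, 3.01, 3.01].

## Interface

Orientations are given as a unit quaternion [x, y, z, w].
In Python, from cell import arm, capture, workorder gives the robot as it stands. The module is installed in compiled form; this text tells all that it offers.
- The arm moves only by the shell command python3 -m inch 'ROWS' [FORCE]. ROWS is a JSON object of lists of equal length, an entry for each row: "dp": the shift along the tool's x, y, z in m, a list of three; "spin": the turn about the tool's z in rad; "hand": the finger opening in m, from 0 to 0.0854. A call has 1 to 10 rows; each row is the pose to reach, as a shift and turn from the pose commanded when the call began, along the tool's axes at that moment; what a row does not reach only later rows make up. A row lasts 1/12 s, in which the tool goes at most 41.7 mm and 7.16 degrees, less where a joint would pass 70% of its speed; a pose out of reach is approached as far as the arm can. A call with a gripper value outside its range is refused whole. The fingers move at their own pace and stop on an object; FORCE is the grip in N (left out, the last holds). Time passes only in rows, so rows that repeat a pose let the fingers close. It gives the time, the measured TCP pose, the force, the opening and the grip force at its end, in the units of the state.
- arm.read_state(): the state, without advancing time (a new reading comes with each control period).
- capture(name): name is "scene" or "top" or "wrist"; returns a dict with "img" (400x640x3 uint8, blue, green, red), "K" (3x3 intrinsics, pixels), "rvec" (rotation vector, rad) and "tvec" (3), from world to camera coordinates, as OpenCV has them. Camera axes: x right, y down, z forward; pixel columns grow to the right and rows downward; lengths in m; the calibration is good to about 2 mm. A picture is of the moment at which its call begins. There is no depth.
- workorder.finish_job(): hands the job in; it is judged then, once.
The state is a dict: "t": time; "joint_positions": joint angles; "joint_vel": joint speeds; "joint_efforts": joint torques, N m; "ee_pos": TCP position; "ee_rot": TCP orientation; "force": force on the tool from outside, world axes, zero at the start; "wrist_torque": the same for the moment, N m; "gripper_width": opening from 0.0 (shut) to 1.0 (fully open); "grasp_force": force on a finger pad.
Only numpy, scipy, OpenCV 4.12 (cv2) and the standard library are available. Lean on these libraries where they do the work, as an engineer would, in place of code of your own. Each camera call takes 0.05 s, during which the arm holds its last target. There are 200 camera calls.

## Working session

There is one attempt and no reset: what is moved stays moved. The work goes in short steps, Python scripts to look and compute and a shell command to move; the robot and the scene stay as the last step left them, time stands still between calls to the robot, and variables do not carry over. Pictures are saved under pics/ and viewed, at most 10 in all, crops included, and the job is handed in when it is done.

```bash
mkdir -p pics
python3 - <<'E'
from cell import arm,capture
import cv2,pickle
for n in("scene","top"):
    c=capture(n);cv2.imwrite(f"pics/{n}0.png",c["img"]);pickle.dump(c,open(f"{n}0.pkl","wb"))
    print(n,c["tvec"],c["rvec"])
s=arm.read_state();print(s["t"],s["ee_pos"],s["ee_rot"])
E
```

```text
scene [0.42327744 0.24691533 0.64484168] [ 1.10419424 -2.20566964  1.18927887]
top [0.13605691 0.50365098 0.86266395] [ 2.16793489 -2.10416194  0.18985481]
0.1 [ 0.27722635 -0.55979912  0.2307544 ] [ 9.73691659e-01  2.27868941e-01 -8.80987616e-05 -5.39886147e-04]
```

View pics/top0.png

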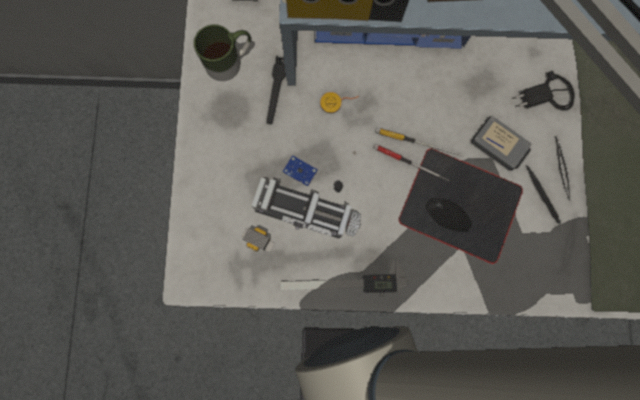

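View pics/scene0.png

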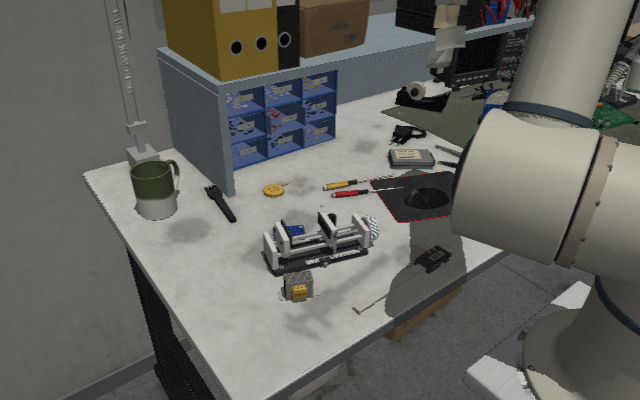

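```bash
cat > h.py <<'E'
import cv2,numpy as np,pickle
def ray(c,u,v,z):
    R=cv2.Rodrigues(np.array(c["rvec"],float))[0];t=np.array(c["tvec"],float).ravel()
    C=-R.T@t;d=R.T@np.linalg.inv(c["K"])@[u,v,1];return C+d*(z-C[2])/d[2]
def proj(c,P): return cv2.projectPoints(np.array(P,float).reshape(-1,1,3),np.array(c["rvec"],float),np.array(c["tvec"],float),c["K"],None)[0].reshape(-1,2)
E
python3 - <<'E'
from h import *
t=pickle.load(open("top0.pkl","rb"));s=pickle.load(open("scene0.pkl","rb"))
a=cv2.resize(t["img"][165:260,230:380],None,fx=5,fy=5,interpolation=2)
b=cv2.resize(s["img"][205:305,255:395],None,fx=5,fy=5,interpolation=2)
cv2.imwrite("pics/a.png",a);cv2.imwrite("pics/b.png",b)
print(ray(t,355,222,.05),ray(t,265,195,.05))
E
```

```text
[0.4499555  0.07325238 0.05      ] [0.49778323 0.25039003 0.05      ]
```

View pics/a.png

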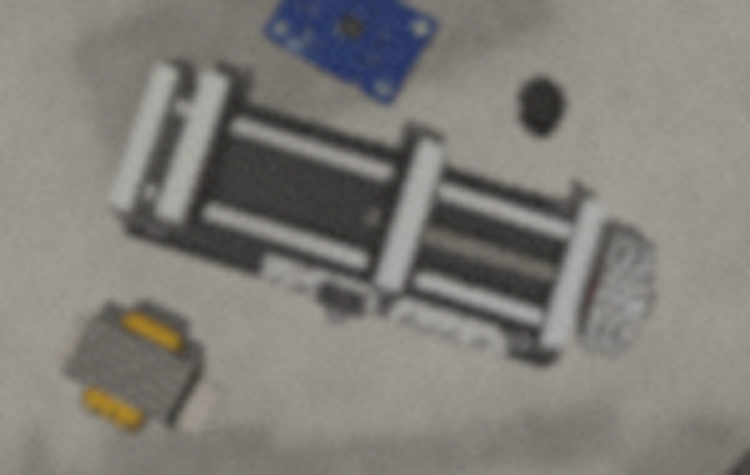

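View pics/b.png

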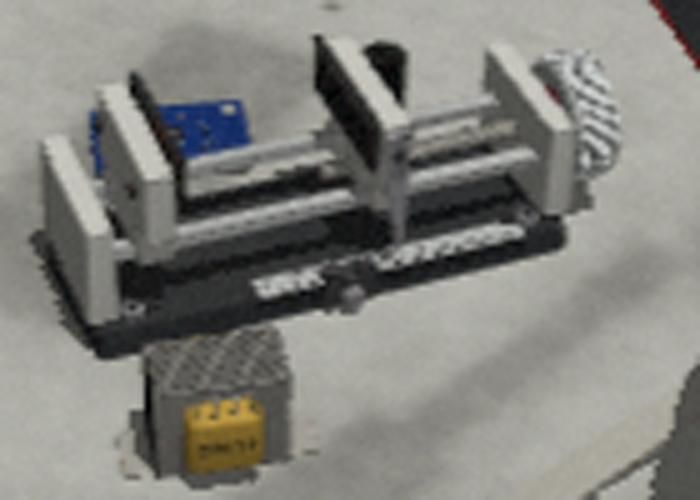

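```bash
cat >> h.py <<'E'
def W(p,V): # vice->world, p=(x,y,th)
    V=np.atleast_2d(np.array(V,float));c,s=np.cos(p[2]),np.sin(p[2])
    return np.c_[p[0]+c*V[:,0]-s*V[:,1],p[1]+s*V[:,0]+c*V[:,1],V[:,2]]
E
python3 - <<'E'
from h import *
from scipy.optimize import least_squares
t=pickle.load(open("top0.pkl","rb"));s=pickle.load(open("scene0.pkl","rb"))
T=lambda u:np.array(u)/5+[230,165]; S=lambda u:np.array(u)/5+[255,205]
def res(q):
    p=q[:3];r=[]
    A=[[.031,-.079,.055],[-.031,-.079,.055],[.031,q[3],.055],[-.031,q[3],.055]]
    r.append(proj(t,W(p,A))-T([[590,202],[554,346],[170,68],[120,207]]))
    B=[[-.031,-.073,.055],[-.031,-.085,.055],[.031,-.073,.055],[-.035,q[4],.0205]]
    r.append(proj(s,W(p,B))-S([[547,125],[572,127],[488,50],[400,240]]))
    return np.vstack(r).ravel()
f=least_squares(res,[.475,.16,-.25,.08,-.02]);q=f.x
print(q);print(res(q).reshape(-1,2).round(1))
p=q[:3];print("wheeltop",W(p,[0,-.0985,.059]))
for z,n in((.018,"notch"),):
    for c,u in((s,S([350,265])),(t,T([343,297]))):
        w=ray(c,*u,z)-[p[0],p[1],0];cc,ss=np.cos(p[2]),np.sin(p[2]);print(cc*w[0]+ss*w[1],-ss*w[0]+cc*w[1])
E
```

```text
[ 0.47599981  0.17025413 -0.2814842   0.09502039 -0.01472489]
[[ 1.1 -1.2]
 [-1.2  0.3]
 [ 0.3 -1.3]
 [-0.1  0.6]
 [ 0.6  1.6]
 [ 1.5 -0.1]
 [-1.8 -1.7]
 [ 0.4  1.7]]
wheeltop [[0.44863831 0.07563068 0.059     ]]
-0.03429204351222464 0.005154431447077338
-0.03305835476854436 0.00429592036844796
```

```bash
python3 -m inch '{"dp":[[0,0.03,0],[0,0.06,0],[0,0.06,-0.03],[0,0.06,-0.07],[0,0.06,-0.11],[0,0.06,-0.15],[0,0.06,-0.19],[0,0.06,-0.23],[0,0.06,-0.27],[0,0.06,-0.31]],"spin":[0,0,0,0,0,0,0,0,0,0],"hand":[0,0,0,0,0,0,0,0,0,0]}' 30
```

```text
t: 0.93
ee_pos: [0.3037, -0.6132, 0.5432]
ee_rot: [0.974, 0.228, -0.0, -0.0]
force: [0.6, -1.9, 0.5]
gripper_width: -0.001
grasp_force: 0.0
```

```bash
python3 -m inch '{"dp":[[0,0,-0.04],[0,0,-0.08],[0,0,-0.12],[0,0,-0.16],[0,0,-0.2],[0,0,-0.2],[0,0,-0.2]],"spin":[0,0,0,0,0,0,0],"hand":[0,0,0,0,0,0,0]}'
```

```text
t: 1.52
ee_pos: [0.2791, -0.5636, 0.6659]
ee_rot: [0.974, 0.228, 0.003, 0.013]
force: [-0.3, -0.2, 0.2]
gripper_width: -0.003
grasp_force: 0.0
```

```bash
python3 -m inch '{"dp":[[0,-0.03,-0.01],[0,-0.06,-0.03],[0,-0.09,-0.06],[0,-0.12,-0.08],[0,-0.12,-0.08],[0,-0.12,-0.08]],"spin":[0,0,0,0,0,0],"hand":[0,0,0,0,0,0]}'; python3 -c "
from cell import arm;print(arm.read_state()['joint_positions'])"
```

```text
t: 2.02
ee_pos: [0.2249, -0.454, 0.7435]
ee_rot: [0.974, 0.228, 0.003, 0.014]
force: [0.9, -0.9, 0.2]
gripper_width: 0.006
grasp_force: 0.0
[-1.23063296  0.3080481   0.28355018  0.00491094  2.52058077 -0.11547316]
```

```bash
python3 -m inch '{"dp":[[0.03,-0.027,0],[0.06,-0.054,0],[0.09,-0.081,0],[0.12,-0.108,0],[0.15,-0.135,0],[0.18,-0.162,0],[0.21,-0.189,0],[0.24,-0.216,0],[0.27,-0.243,0],[0.30,-0.27,0]],"spin":[-0.08,-0.16,-0.24,-0.32,-0.4,-0.48,-0.56,-0.64,-0.72,-0.8],"hand":[0,0,0,0,0,0,0,0,0,0]}'; python3 -c "
from cell import arm;print(arm.read_state()['joint_positions'])"
```

```text
t: 2.85
ee_pos: [0.3756, -0.0786, 0.7337]
ee_rot: [0.807, 0.591, -0.003, 0.011]
force: [1.1, -0.5, -1.0]
gripper_width: -0.001
grasp_force: 0.0
[-0.34742409  0.06009174  0.64435792 -0.0253978   2.42112873 -0.05935655]
```

```bash
python3 -m inch '{"dp":[[0.04,0.003,0],[0.08,0.006,0],[0.12,0.01,0],[0.15,0.01,0.02],[0.15,0.01,0.06],[0.15,0.01,0.1],[0.15,0.01,0.14],[0.15,0.01,0.18],[0.15,0.01,0.22],[0.15,0.01,0.26]],"spin":[-0.026,-0.026,-0.026,-0.026,-0.026,-0.026,-0.026,-0.026,-0.026,-0.026],"hand":[0,0,0,0,0,0,0,0,0,0]}'; python3 -m inch '{"dp":[[0,0,0.04],[0,0,0.08],[0,0,0.12],[0,0,0.16],[0,0,0.2],[0,0,0.23],[0,0,0.23],[0,0,0.23]],"spin":[0,0,0,0,0,0,0,0],"hand":[0,0,0,0,0,0,0,0]}'
python3 - <<'E'
from cell import arm,capture
import cv2,pickle
c=capture("wrist");cv2.imwrite("pics/w1.png",c["img"]);pickle.dump(c,open("w1.pkl","wb"))
E
```

```text
t: 3.68
ee_pos: [0.4325, 0.0539, 0.4691]
ee_rot: [0.8, 0.6, -0.003, 0.011]
force: [2.3, -0.1, -1.2]
gripper_width: -0.001
grasp_force: 0.0
t: 4.35
ee_pos: [0.4345, 0.0489, 0.2414]
ee_rot: [0.8, 0.599, -0.004, 0.011]
force: [1.0, -0.1, 0.8]
gripper_width: -0.001
grasp_force: 0.0
```

View pics/w1.png

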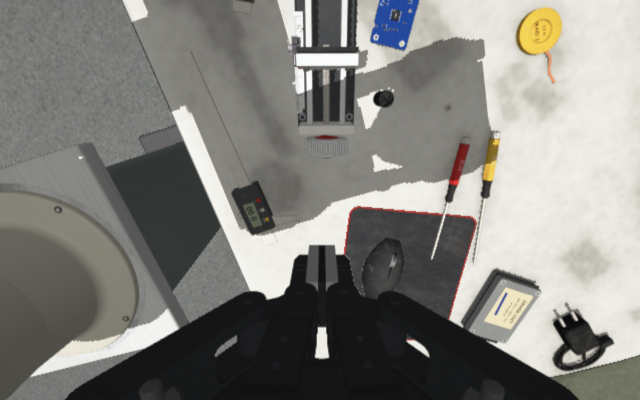

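Run:
```python
from h import *
c=pickle.load(open("w1.pkl","rb"))
for n,u,v,z in(("plateL",299,134,.055),("plateR",354,134,.055),("plateLin",299,125,.055),("plateRin",354,124,.055),("wheel",326,148,.059),("jawL",297,60,.073),("jawR",358,60,.073)):
    print(n,ray(c,u,v,z).round(4))
p=[.476,.1703,-.2815]
print(proj(c,W(p,[[0,-.0985,.059],[-.031,-.085,.055],[.031,-.085,.055]])))
cv2.imwrite("pics/w1c.png",cv2.resize(c["img"][0:170,260:400],None,fx=3.5,fy=3.5,interpolation=2))
```

```text
plateL [0.4263 0.0966 0.055 ]
plateR [0.4826 0.08   0.055 ]
plateLin [0.4292 0.1055 0.055 ]
plateRin [0.4851 0.0901 0.055 ]
wheel [0.4499 0.0748 0.059 ]
jawL [0.4468 0.1634 0.073 ]
jawR [0.5015 0.1474 0.073 ]
[[324.68033618 147.55138326]
 [295.50037516 134.40320794]
 [353.63252048 134.10569084]]
```

View pics/w1c.png

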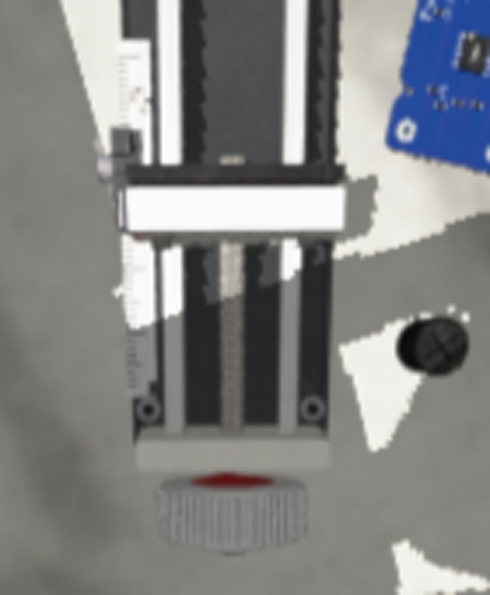

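```bash
python3 -m inch '{"dp":[[0.028,-0.006,0.04],[0.028,-0.006,0.08],[0.028,-0.006,0.12],[0.028,-0.006,0.15],[0.028,-0.006,0.166],[0.028,-0.006,0.17],[0.028,-0.006,0.17],[0.028,-0.006,0.17]],"spin":[0,0,0,0,0,0,0,0],"hand":[0,0,0,0,0,0,0,0]}'
```

```text
t: 5.07
ee_pos: [0.4407, 0.0739, 0.0734]
ee_rot: [0.8, 0.599, -0.001, 0.013]
force: [0.0, -0.2, 0.7]
gripper_width: -0.0
grasp_force: 0.0
```

```bash
python3 -m inch '{"dp":[[0,-0.003,0.006],[0,-0.003,0.012],[0,-0.003,0.014],[0,-0.003,0.014]],"spin":[0,0,0,0],"hand":[0,0,0,0]}';  python3 -m inch '{"dp":[[0,0,0.001],[0,0,0.001],[0,0,0.001]],"spin":[0,0,0],"hand":[0,0,0]}'
```

```text
t: 5.4
ee_pos: [0.4365, 0.0744, 0.0578]
ee_rot: [0.8, 0.599, -0.002, 0.012]
force: [-0.4, 0.5, 5.0]
gripper_width: 0.001
grasp_force: 2.1
t: 5.65
ee_pos: [0.4364, 0.0744, 0.0573]
ee_rot: [0.8, 0.599, -0.002, 0.012]
force: [-3.1, 1.4, 13.8]
gripper_width: -0.001
grasp_force: 7.0
```

```bash
python3 -m inch '{"dp":[[0,0.004,0],[0,0.008,0],[0,0.012,0],[0,0.016,0]],"spin":[0,0,0,0],"hand":[0,0,0,0]}';  python3 - <<'E'
from cell import arm,capture
import cv2,pickle
c=capture("wrist");pickle.dump(c,open("w2.pkl","wb"))
cv2.imwrite("pics/w2.png",c["img"][0:400,200:500])
E
```

```text
t: 5.98
ee_pos: [0.4526, 0.0697, 0.0584]
ee_rot: [0.8, 0.6, -0.001, 0.013]
force: [-3.3, -1.9, 30.7]
gripper_width: -0.001
grasp_force: 15.3
```

View pics/w2.png

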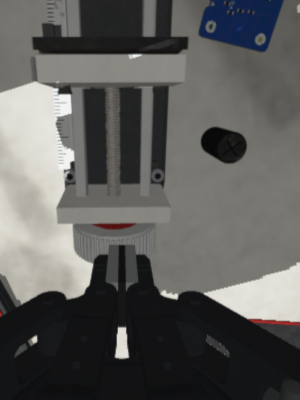

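```bash
python3 -m inch '{"dp":[[0,0.003,-0.001],[0,0.006,-0.001],[0,0.009,-0.0005],[0,0.009,-0.006],[0,-0.01,-0.008],[0,-0.018,-0.006],[0,-0.018,-0.002],[0,-0.018,0],[0,-0.018,0]],"spin":[0,0,0,0,0,0,0,0,0],"hand":[0,0,0,0,0,0,0,0,0]}'
cat > look.py <<'E'
import sys
from h import *
from cell import arm,capture
p=[.476,.1703,-.2815]
c=capture("wrist");pickle.dump(c,open("w.pkl","wb"))
E
sleep 0
```

```text
t: 6.78
ee_pos: [0.4341, 0.0748, 0.0564]
ee_rot: [0.8, 0.6, -0.003, 0.011]
force: [-6.4, 2.5, 12.7]
gripper_width: -0.003
grasp_force: 7.4
```

```bash
python3 -m inch '{"dp":[[0,0.005,-0.0003],[0,0.01,-0.0008],[0,0.015,-0.001]],"spin":[0,0,0],"hand":[0,0,0]}'; python3 -m inch '{"dp":[[0,0.005,0],[0,0.01,0.0005],[0,0.014,0.001]],"spin":[0,0,0],"hand":[0,0,0]}';python3 -m inch '{"dp":[[0,0,-0.006],[0,-0.015,-0.008],[0,-0.029,-0.006],[0,-0.029,-0.002],[0,-0.029,0],[0,-0.029,0]],"spin":[0,0,0,0,0,0],"hand":[0,0,0,0,0,0]}'
python3 - <<'E'
from h import *
from cell import capture
c=capture("wrist");pickle.dump(c,open("w3.pkl","wb"))
a=pickle.load(open("w2.pkl","rb"))
f=lambda c:cv2.resize(c["img"][0:250,230:400],None,fx=2.2,fy=2.2)
cv2.imwrite("pics/w3.png",np.hstack([f(a),f(c)]))
E
```

```text
t: 7.03
ee_pos: [0.4496, 0.0705, 0.0586]
ee_rot: [0.8, 0.6, -0.002, 0.012]
force: [-3.9, -1.8, 24.3]
gripper_width: -0.001
grasp_force: 12.1
t: 7.28
ee_pos: [0.4637, 0.0664, 0.0573]
ee_rot: [0.8, 0.599, -0.002, 0.012]
force: [0.1, -0.8, -0.3]
gripper_width: 0.001
grasp_force: 0.2
t: 7.78
ee_pos: [0.4342, 0.0748, 0.0565]
ee_rot: [0.8, 0.6, -0.003, 0.011]
force: [-6.7, 0.3, 11.3]
gripper_width: -0.004
grasp_force: 6.3
```

View pics/w3.png

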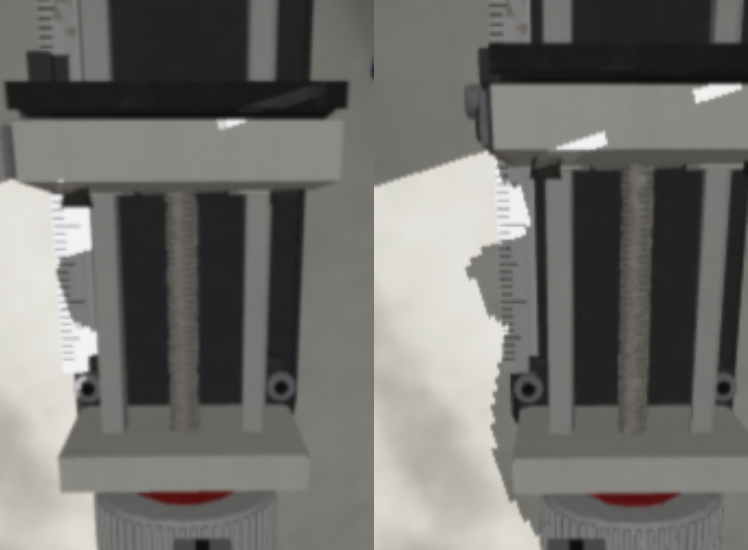

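```bash
cat >> h.py <<'E'
P=[.476,.1703,-.2815]
def vy(c,u,v,z):
    w=ray(c,u,v,z)-[P[0],P[1],0];cc,ss=np.cos(P[2]),np.sin(P[2]);return round(1000*(cc*w[0]+ss*w[1]),1),round(1000*(-ss*w[0]+cc*w[1]),1)
E
python3 - <<'E'
from h import *
from cell import capture
L=lambda n:pickle.load(open(n,"rb"))
print("jaw outer edge",vy(L("w1.pkl"),260+235/3.5,230/3.5,.073),vy(L("w2.pkl"),310,182/2.2,.073),vy(L("w3.pkl"),305,150/2.2,.073))
print("jaw inner edge of white",vy(L("w1.pkl"),327,185/3.5,.073),vy(L("w2.pkl"),310,119/2.2,.073),vy(L("w3.pkl"),305,83/2.2,.073))
c=capture("scene");pickle.dump(c,open("s1.pkl","wb"))
o=L("scene0.pkl")
f=lambda c:cv2.resize(c["img"][205:305,280:395],None,fx=5,fy=5,interpolation=2)[:,:]
cv2.imwrite("pics/s1.png",cv2.resize(np.hstack([f(c)]),None,fx=1.15,fy=1.15))
E
```

```text
jaw outer edge (np.float64(2.0), np.float64(-19.7)) (np.float64(1.5), np.float64(-17.1)) (np.float64(-19.3), np.float64(-12.3))
jaw inner edge of white (np.float64(1.9), np.float64(-8.8)) (np.float64(1.7), np.float64(-7.0)) (np.float64(-19.1), np.float64(-2.0))
```

View pics/s1.png

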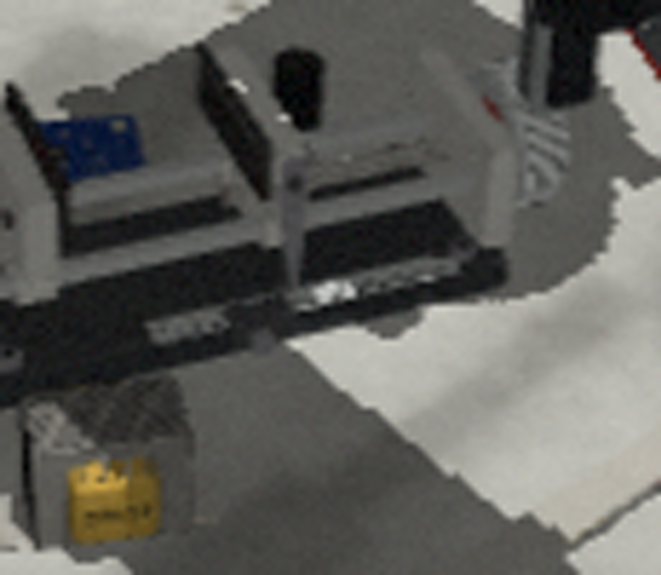

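```bash
python3 -m inch '{"dp":[[0,0.005,-0.0003],[0,0.01,-0.0008],[0,0.015,-0.001],[0,0.02,-0.001],[0,0.025,-0.0003],[0,0.026,-0.006],[0,0.01,-0.008],[0,0,-0.006],[0,0,-0.002],[0,0,0]],"spin":[0,0,0,0,0,0,0,0,0,0],"hand":[0,0,0,0,0,0,0,0,0,0]}';python3 -m inch '{"dp":[[0,0.005,-0.0003],[0,0.01,-0.0008],[0,0.015,-0.001],[0,0.02,-0.001],[0,0.025,-0.0003],[0,0.026,-0.006],[0,0.01,-0.008],[0,0,-0.006],[0,0,-0.006]],"spin":[0,0,0,0,0,0,0,0,0],"hand":[0,0,0,0,0,0,0,0,0]}'
python3 - <<'E'
from h import *
from cell import capture
L=lambda n:pickle.load(open(n,"rb"))
print(vy(L("s1.pkl"),330.8,255.4,.0205),vy(L("s1.pkl"),325.6,261.5,.018))
c=capture("wrist");pickle.dump(c,open("w4.pkl","wb"))
s=capture("scene");pickle.dump(s,open("s4.pkl","wb"))
a=cv2.resize(c["img"][0:180,230:400],None,fx=2.2,fy=2.2)
b=cv2.resize(s["img"][225:275,310:355],None,fx=8,fy=8,interpolation=2)
h=np.zeros((400,374+360,3),np.uint8);h[:396,:374]=a;h[:,374:]=b
cv2.imwrite("pics/w4.png",h)
E
```

```text
t: 8.72
ee_pos: [0.4341, 0.0749, 0.0563]
ee_rot: [0.8, 0.6, -0.003, 0.012]
force: [-6.4, -0.4, 16.1]
gripper_width: -0.0
grasp_force: 9.0
t: 9.47
ee_pos: [0.4321, 0.0753, 0.0623]
ee_rot: [0.8, 0.6, -0.003, 0.011]
force: [-0.2, -0.0, -0.6]
gripper_width: 0.002
grasp_force: 0.0
(np.float64(-33.9), np.float64(-6.2)) (np.float64(-43.6), np.float64(7.7))
```

View pics/w4.png

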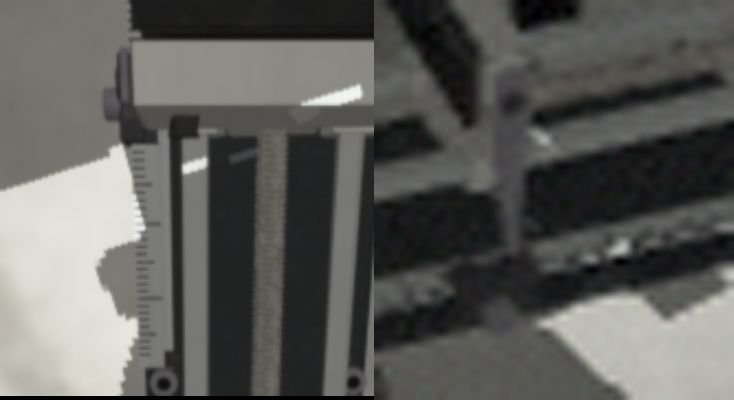

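Run:
```python
from h import *
from scipy.optimize import least_squares
L=lambda n:pickle.load(open(n,"rb"))
obs=[("w1.pkl",289.4,47.4),("w3.pkl",230+98/2.2,100/2.2),("w4.pkl",280,46.8),("s4.pkl",325.5,264.7),("scene0.pkl",255+70,205+59),("top0.pkl",230+67,165+63)]
f=lambda X:np.concatenate([proj(L(n),W(P,X))[0]-[u,v] for n,u,v in obs])
r=least_squares(f,[-.04,.005,.01]);print("knob",r.x*1000,r.fun.reshape(-1,2).round(1))
for n,u,v in obs: print(n,vy(L(n),u,v,.009))
# pointer tip with x=-35,z=20.5 : best y
for n,u,v in(("scene0.pkl",255+80,205+48),("s1.pkl",330.8,255.4),("s4.pkl",327.6,256.25)):
    r=least_squares(lambda y:proj(L(n),W(P,[-.035,y[0],.0205]))[0]-[u,v],[0.]);print(n,r.x*1000,r.fun.round(1))
for n,u,v in(("w1.pkl",327,230/3.5),("w3.pkl",305,150/2.2),("w4.pkl",230+250/2.2,105/2.2),):print("jaw",vy(L(n),u,v,.073))
for n,u,v in(("w1.pkl",327,185/3.5),("w3.pkl",305,83/2.2),("w4.pkl",230+250/2.2,40/2.2),):print("jawin",vy(L(n),u,v,.073))
# plate outer edge check
```

```text
knob [-38.59286334   5.22191243   6.27941788] [[-0.2 -0.1]
 [ 0.2 -0.1]
 [-0.1 -0.1]
 [ 0.2 -0.2]
 [ 0.7  0.5]
 [ 0.4 -0.5]]
w1.pkl (np.float64(-38.1), np.float64(4.8))
w3.pkl (np.float64(-38.4), np.float64(4.8))
w4.pkl (np.float64(-38.2), np.float64(4.8))
s4.pkl (np.float64(-42.0), np.float64(7.0))
scene0.pkl (np.float64(-39.9), np.float64(7.1))
top0.pkl (np.float64(-40.1), np.float64(5.6))
scene0.pkl [-14.76633803] [0.4 1.7]
s1.pkl [-5.95737022] [0.1 0.4]
s4.pkl [0.28963816] [0.1 0.3]
jaw (np.float64(1.9), np.float64(-19.7))
jaw (np.float64(-19.3), np.float64(-12.3))
jaw (np.float64(-6.6), np.float64(-4.6))
jawin (np.float64(1.9), np.float64(-8.8))
jawin (np.float64(-19.1), np.float64(-2.0))
jawin (np.float64(-6.8), np.float64(5.4))
```

```bash
python3 -m inch '{"dp":[[0,0,0.004],[0,0,0.006],[0,0.005,0.0057],[0,0.01,0.0052],[0,0.015,0.005],[0,0.02,0.005],[0,0.025,0.0057],[0,0.026,0],[0,0.01,-0.002],[0,0,0]],"spin":[0,0,0,0,0,0,0,0,0,0],"hand":[0,0,0,0,0,0,0,0,0,0]}'
cat > m.py <<'E'
from h import *
import sys
from cell import capture
from scipy.optimize import least_squares
L=lambda n:pickle.load(open(n,"rb"))
c=capture("wrist");s=capture("scene");n=sys.argv[1]
pickle.dump(c,open(f"w{n}.pkl","wb"));pickle.dump(s,open(f"s{n}.pkl","wb"))
# track pointer: template of pointer blade from s4, matched in new scene image
def tm(A,B,box,m=25):
    g=lambda i:cv2.resize(cv2.cvtColor(i,6),None,fx=4,fy=4,interpolation=2)
    a,b=g(A["img"]),g(B["img"]);x0,y0,x1,y1=[4*k for k in box];M=4*m
    X,Y=max(0,x0-M),max(0,y0-M);r=cv2.matchTemplate(b[Y:y1+M,X:x1+M],a[y0:y1,x0:x1],5)
    _,v,_,l=cv2.minMaxLoc(r);return np.array([X+l[0]-x0,Y+l[1]-y0])/4,round(v,2)
d,v=tm(L("s4.pkl"),s,(322,231,332,250),12)
u=np.array([327.6,256.25])+d;r=least_squares(lambda y:proj(s,W(P,[-.035,y[0],.0205]))[0]-u,[0.])
print("pointer",d,v,r.x*1000,r.fun.round(1))
g=cv2.cvtColor(c["img"],6);print([int(k) for k in g[0:75,320:340].mean(1)])
E
python3 m.py 5; python3 -c "
from h import *
print([vy(pickle.load(open('w5.pkl','rb')),330,v,.073)[1] for v in range(0,60,4)])
g=cv2.cvtColor(pickle.load(open('w4.pkl','rb'))['img'],6);print([int(k) for k in g[0:75,320:340].mean(1)])"
```

```text
t: 10.4
ee_pos: [0.4341, 0.0751, 0.063]
ee_rot: [0.8, 0.599, -0.002, 0.012]
force: [-0.4, 0.4, 0.4]
gripper_width: 0.001
grasp_force: 0.0
pointer [-2.   0.5] 0.91 [4.1656109] [0.1 0.3]
[29, 30, 26, 21, 26, 24, 17, 15, 30, 83, 128, 138, 139, 139, 139, 139, 140, 140, 140, 140, 140, 140, 140, 140, 140, 140, 140, 140, 140, 139, 139, 139, 139, 139, 139, 139, 139, 138, 127, 98, 81, 80, 80, 79, 79, 80, 80, 80, 80, 80, 80, 83, 87, 85, 77, 63, 42, 36, 36, 36, 36, 36, 36, 36, 36, 37, 38, 38, 40, 43, 48, 52, 52, 48, 42]
[np.float64(11.8), np.float64(10.5), np.float64(9.2), np.float64(7.9), np.float64(6.6), np.float64(5.3), np.float64(3.9), np.float64(2.6), np.float64(1.2), np.float64(-0.1), np.float64(-1.5), np.float64(-2.9), np.float64(-4.3), np.float64(-5.7), np.float64(-7.1)]
[28, 27, 28, 27, 27, 27, 28, 28, 28, 28, 28, 25, 21, 25, 24, 17, 16, 36, 92, 136, 141, 141, 141, 141, 141, 141, 141, 141, 141, 141, 141, 141, 141, 141, 141, 141, 141, 141, 140, 140, 140, 140, 140, 140, 140, 140, 139, 122, 87, 81, 80, 80, 79, 79, 79, 79, 79, 81, 91, 101, 93, 77, 64, 55, 54, 55, 55, 55, 55, 57, 63, 71, 82, 84, 80]
```

Run:
```python
from h import *
L=lambda n:pickle.load(open(n,"rb"))
ys=np.arange(-12,24,1.)
print(ys.astype(int))
for n in("w1.pkl","w4.pkl","w5.pkl","scene0.pkl","top0.pkl"):
    c=L(n);g=cv2.cvtColor(c["img"],6).astype(np.float32)
    for x,z in((-.034,.018),(-.030,.018),(-.037,.009),(-.037,.014)):
        q=proj(c,W(P,np.c_[np.full(ys.size,x),ys/1000,np.full(ys.size,z)])).astype(np.float32)
        print(n,x,z,[int(k) for k in cv2.remap(g,q[None,:,0].copy(),q[None,:,1].copy(),1)[0]])
```

```text
[-12 -11 -10  -9  -8  -7  -6  -5  -4  -3  -2  -1   0   1   2   3   4   5
   6   7   8   9  10  11  12  13  14  15  16  17  18  19  20  21  22  23]
w1.pkl -0.034 0.018 [113, 116, 120, 120, 117, 116, 108, 113, 118, 113, 109, 105, 103, 102, 103, 110, 113, 112, 106, 88, 102, 113, 111, 110, 109, 112, 139, 193, 231, 238, 238, 239, 238, 238, 237, 237]
w1.pkl -0.03 0.018 [228, 229, 230, 231, 234, 237, 239, 240, 240, 223, 151, 88, 74, 72, 68, 66, 73, 92, 95, 81, 96, 106, 106, 101, 99, 103, 135, 186, 224, 235, 238, 232, 233, 228, 230, 232]
w1.pkl -0.037 0.009 [131, 131, 130, 130, 130, 130, 132, 130, 130, 136, 140, 140, 125, 118, 134, 161, 183, 190, 181, 164, 160, 200, 223, 228, 229, 229, 230, 232, 236, 237, 239, 239, 238, 238, 237, 237]
w1.pkl -0.037 0.014 [131, 131, 130, 130, 130, 131, 131, 130, 132, 135, 136, 128, 118, 130, 155, 179, 193, 190, 174, 167, 195, 221, 229, 234, 236, 236, 236, 237, 238, 238, 239, 239, 238, 237, 237, 237]
w4.pkl -0.034 0.018 [225, 222, 219, 182, 152, 132, 77, 38, 44, 44, 44, 44, 48, 54, 55, 52, 68, 85, 86, 86, 85, 83, 82, 82, 82, 85, 85, 86, 102, 117, 117, 117, 117
[... 2051 characters left out ...]
, 123, 126, 124, 118, 103, 89, 78, 69, 66, 64, 66, 69, 69, 68, 67, 67, 66, 63, 62, 62, 65, 69, 77, 90, 103, 116, 128, 129, 129, 126, 123, 122]
top0.pkl -0.03 0.018 [81, 80, 85, 99, 113, 123, 130, 122, 114, 103, 96, 92, 88, 87, 85, 85, 84, 87, 89, 89, 86, 83, 81, 78, 78, 81, 93, 103, 118, 133, 140, 146, 148, 150, 149, 148]
top0.pkl -0.037 0.009 [147, 147, 146, 144, 144, 142, 139, 131, 122, 114, 107, 102, 97, 92, 87, 85, 85, 86, 87, 87, 85, 85, 88, 91, 99, 105, 110, 117, 124, 134, 139, 143, 145, 146, 147, 145]
top0.pkl -0.037 0.014 [146, 144, 143, 142, 141, 139, 135, 126, 115, 107, 99, 95, 89, 85, 83, 82, 81, 82, 83, 82, 81, 81, 83, 87, 94, 99, 104, 113, 123, 134, 138, 142, 143, 144, 143, 140]
```

```bash
python3 -m inch '{"dp":[[0,0,-0.04],[0,-0.01,-0.08],[0.02,-0.04,-0.1],[0.04,-0.07,-0.12],[0.05,-0.08,-0.12],[0.05,-0.08,-0.12],[0.05,-0.08,-0.12]],"spin":[0,0,0,0,0,0,0],"hand":[0,0,0,0,0,0,0]}'
python3 - <<'E'
from h import *
from cell import capture
c=capture("wrist");pickle.dump(c,open("w6.pkl","wb"))
R=cv2.Rodrigues(np.array(c["rvec"]))[0];print("cam",-R.T@np.array(c["tvec"]).ravel(),"axis",R[2])
A=[[-.035,.0042,.0205],[-.034,.005,.018],[-.034,-.005,.018],[-.034,.015,.018],[-.030,.0044,.073]]
q=proj(c,W(P,A));print(q.round(1))
u,v=q[1].round().astype(int);g=cv2.cvtColor(c["img"],6)
print(u,v)
for r in range(v-32,v+32): print(r,' '.join(f"{k:3d}" for k in g[r,u-14:u+16]))
E
```

```text
t: 11.08
ee_pos: [0.3706, 0.1485, 0.1807]
ee_rot: [0.8, 0.6, -0.002, 0.012]
force: [-0.2, 0.2, -0.0]
gripper_width: -0.001
grasp_force: 0.0
cam [0.39127196 0.22656251 0.32125487] axis [-0.07572408 -0.31747134 -0.94523955]
[[379.9 125.7]
 [380.5 124.7]
 [379.8 135. ]
 [381.1 114.1]
 [399.  131.2]]
380 125
93 232 230 207 155 129 127 129 131 131 131 131 131 131 128  93  49  87 105 109 111 111 110 108 109 132 135 112  55  41  41
94 215 204 148 130 127 128 130 130 131 131 131 131 131 128  86  48  92 115 120 125 135 134 133 130 134 134 109  55  42  41
95 156 139 129 127 127 128 130 131 131 132 132 132 132 127  84  48  91 106 111 120 137 138 135 133 134 133 102  52  42  42
96 141 128 128 128 128 129 130 132 132 132 133 132 132 127  79  50 101 116 122 129 137 137 135 134 134 133  97  50  42  41
97 131 129 129 129 130 130 132 132 133 133 133 132 132 126  72  47  98 107 112 124 137 137 135 134 134 133  90  48  42  42
98 130 130 131 130 131 132 132 133 133 133 133 132 133 126  69  50 107 122 126 130 137 137 135 133 135 132  83  47  42  42
99 132 131 131 132 132 132 132 133 134 134 133 132 133 1
[... 6434 characters left out ...]
 126  69  57 113 106 106 122 132 134 133 131 134 110  53  39  38  37  39  39  40
152 135 134 134 133 133 132 132 132 132 131 125  67  61 120 117 118 128 132 134 132 131 134 106  52  40  39  38  39  40  40
153 134 134 134 133 133 132 132 131 131 131 125  63  61 110 109 109 120 127 126 126 132 133  97  48  39  38  38  39  38  39
154 135 134 134 133 132 132 132 132 131 131 125  59  64 110 114 114 114 115 113 115 130 133  92  47  40  40  39  39  39  39
155 134 133 134 133 132 131 132 131 132 131 124  56  66 102 106 106 114 117 117 119 131 133  86  46  40  39  39  39  39  40
156 134 133 133 132 132 132 133 132 132 132 124  56  69 102 107 110 128 131 131 131 133 133  78  44  40  39  38  40  39  39
```

```bash
python3 -m inch '{"dp":[[-0.025,0.03,0],[-0.05,0.06,0.02],[-0.05,0.09,0.05],[-0.05,0.091,0.085],[-0.05,0.091,0.11],[-0.05,0.091,0.118],[-0.05,0.091,0.118],[-0.05,0.091,0.122],[-0.05,0.091,0.124],[-0.05,0.091,0.124]],"spin":[0,0,0,0,0,0,0,0,0,0],"hand":[0,0,0,0,0,0,0,0,0,0]}'
```

```text
t: 11.97
ee_pos: [0.4455, 0.0719, 0.0598]
ee_rot: [0.8, 0.6, -0.002, 0.012]
force: [-0.0, -1.0, -0.3]
gripper_width: -0.002
grasp_force: 0.0
```

```bash
python3 -m inch '{"dp":[[0,0,0.001],[0,0,0.002],[0,0,0.002]],"spin":[0,0,0],"hand":[0,0,0]}'
```

```text
t: 12.22
ee_pos: [0.446, 0.0718, 0.0585]
ee_rot: [0.8, 0.6, -0.001, 0.013]
force: [-3.2, -2.2, 27.3]
gripper_width: -0.002
grasp_force: 13.8
```

Roll 8 mm, lift, and retreat for the check.

```bash
python3 -m inch '{"dp":[[0,0.003,-0.0008],[0,0.006,-0.0008],[0,0.008,-0.0008],[0,0.008,-0.0008],[0,0.008,-0.006],[0,0.008,-0.04],[0,0,-0.08],[0.02,-0.03,-0.11],[0.04,-0.06,-0.125],[0.05,-0.09,-0.126]],"spin":[0,0,0,0,0,0,0,0,0,0],"hand":[0,0,0,0,0,0,0,0,0,0]}'
python3 -m inch '{"dp":[[0,0,0],[0,0,0],[0,0,0]],"spin":[0,0,0],"hand":[0,0,0]}'
cat > n.py <<'E'
from h import *
from cell import capture
c=capture("wrist");pickle.dump(c,open("w7.pkl","wb"))
q=proj(c,W(P,[[-.034,.005,.018],[-.034,-.005,.018]]));print(q.round(1))
u,v=q[0].round().astype(int);g=cv2.cvtColor(c["img"],6)
print(u,v)
for r in range(v-14,v+14): print(r,' '.join(f"{k:3d}" for k in g[r,u-10:u+16]))
E
python3 n.py
```

```text
t: 13.05
ee_pos: [0.3724, 0.1495, 0.1841]
ee_rot: [0.801, 0.599, 0.001, 0.013]
force: [1.9, -0.2, -0.1]
gripper_width: -0.001
grasp_force: 0.0
t: 13.3
ee_pos: [0.3717, 0.1479, 0.1811]
ee_rot: [0.8, 0.6, -0.002, 0.012]
force: [0.4, 0.4, -0.6]
gripper_width: 0.001
grasp_force: 0.0
[[379.  124.2]
 [378.4 134.6]]
379 124
110 133 133 133 134 134 133 133 134 127  64  59 113 109 111 122 134 136 133 132 129 127  60  40  41  40  41
111 134 133 134 134 135 134 134 134 126  56  60 113 118 121 127 135 136 133 133 135 130  61  42  42  41  42
112 134 134 134 135 135 135 134 132 125  56  60 102 107 111 121 132 134 131 133 135 124  59  42  42  41  42
113 134 135 136 136 135 134 126 112 104  51  62 108 113 115 115 113 112 115 131 134 113  56  42  40  41  41
114 135 134 136 136 136 133 102  58  49  40  51  66  68  68  68  56  58  79 128 134 112  54  41  41  41  40
115 134 135 135 136 136 131  87  40  34  43  49  50  49  50  50  44  50  79 128 135 111  53  40  40  39  41
116 134 135 135 135 136 130  80  38  34  44  48  48  49  49  48  44  50  79 129 135 105  53  40  40  41  40
117 134 134 135 135 135 1
[... 1542 characters left out ...]
  48  46  50  77 126 131  97  64  63  56  44  45  57
132 132 132 132 133 129  89  45  33  42  48  48  47  48  49  46  51  78 128 133  93  50  48  55  58  55  61
133 131 132 132 133 130 105  74  50  44  48  50  49  50  51  50  55  81 128 133  92  48  42  49  59  61  64
134 132 132 132 133 133 129 113  83  48  59  65  65  67  69  77  81 102 130 133  87  46  40  42  44  50  60
135 132 133 133 133 134 134 130 107  53  79  91  93  93 105 114 116 128 133 131  76  44  39  41  41  42  41
136 133 132 133 133 133 133 131 109  57  92 104 107 110 129 133 133 132 134 131  74  43  39  40  40  40  39
137 133 133 133 133 134 134 131 108  56  96 106 108 111 131 134 134 132 134 131  75  43  39  39  39  40  39
```

```bash
python3 -m inch '{"dp":[[0,0,-0.04],[0,0,-0.08],[0,0,-0.1],[0,0,-0.1],[0,0,-0.1],[0,0,-0.1]],"spin":[0,0,0,0,0,0],"hand":[0,0,0,0,0,0]}'; python3 -c "
from cell import workorder;print(workorder.finish_job())"
```

```text
t: 13.85
ee_pos: [0.3704, 0.1494, 0.2798]
ee_rot: [0.801, 0.599, -0.003, 0.012]
force: [0.2, 0.1, -0.5]
gripper_width: 0.002
grasp_force: 0.0
the job is handed in; nothing more can be done
None
```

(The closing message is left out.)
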